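# Feel along the spring shoes of the hold-down bar

## Task

Check the four brass spring shoes of the grey hold-down bar: come down with your fingertips on the shoe next to the green plate and stroke along the row to the shoe next to the white plate without lifting off, so that each shoe in turn dips about half-way (6 mm) and springs back when you have passed. Stroke lightly: no shoe may be pushed down to its stop, and the bar and its plates stay where they lie. Then lift clear; do not pick up or shift anything.

Things in the scene. Friction and masses are not known exactly. Their poses are not given: they have to be found in the camera images.
- spring_bar: The hold-down bar: a loose grey steel channel, 210 mm long (its own x axis), 50 mm wide (y), side walls 59 mm high, about 3.4 kg, lying flat on the press bed behind the roller shaft; origin at the centre of its underside. Four brass spring shoes stand in a row along its centre line, 41 mm from crest to crest.
- green_plate: Loose green marker plate, 18x34x5 mm, lying between the bar's side walls on the block at one end of the bar, its top 60 mm above the bed, its centre 32 mm out from the crest of the nearest shoe: it marks the first shoe. It may lie at either end of the bar. Origin at the centre of its underside.
- white_plate: Loose white marker plate of the same size, at the other end of the bar. Origin at the centre of its underside.
- bar_end_a (a point): Point on the bar's centre line 94 mm from its middle on its -x side, 59 mm above the bed (beside shoe 1).
- shaft_end (a point): Obstacle: centre of the +y end of the fixed horizontal roller shaft of the press, which runs from here towards -y in front of the bar, 30 mm thick, its top 91 mm above the bed; its bearing block at this end stands higher.
- bar_end_b (a point): The same on its +x side (beside shoe 4).
- shoe1_top (a point): Crest (top centre) of brass shoe 1, numbered along the bar's own +x; it moves with the shoe. At rest it stands 75 mm above the bed, 16 mm above the side walls.
- shoe1 (a joint): How far shoe 1 is pushed down, in m: 0 at rest, 0.012 on its stop. Every shoe is smooth brass, 40 mm along the row and 30 mm across, its top crowned along the row (radius 30 mm, falling 7.6 mm at its ends; pressed deeper than that, the finger catches on the next shoe). It takes about 2 N to start it and 5 N at 6 mm, and it springs back by itself.
- shoe2_top (a point): Crest (top centre) of brass shoe 2, numbered along the bar's own +x; it moves with the shoe. At rest it stands 75 mm above the bed, 16 mm above the side walls.
- shoe2 (a joint): How far shoe 2 is pushed down, in m: 0 at rest, 0.012 on its stop. Like shoe 1.
- shoe3_top (a point): Crest (top centre) of brass shoe 3, numbered along the bar's own +x; it moves with the shoe. At rest it stands 75 mm above the bed, 16 mm above the side walls.
- shoe3 (a joint): How far shoe 3 is pushed down, in m: 0 at rest, 0.012 on its stop. Like shoe 1.
- shoe4_top (a point): Crest (top centre) of brass shoe 4, numbered along the bar's own +x; it moves with the shoe. At rest it stands 75 mm above the bed, 16 mm above the side walls.
- shoe4 (a joint): How far shoe 4 is pushed down, in m: 0 at rest, 0.012 on its stop. Like shoe 1.
- block_18: Bystander, loose: dark wooden block 45x122x26 mm, lying flat. Origin at the centre of its underside.
- wedge_0: Bystander, loose: dark hardwood wedge 30x100x20 mm. Origin at the centre of its underside.
- glue_bottle: Bystander, loose: white squeeze bottle with a red nozzle, 62 mm across, 205 mm tall, upright. Origin at the centre of its underside.
- nut_0: Bystander, loose: dark steel hex nut 24x27x13 mm. Origin at the centre of its underside.

How it is judged (in metres and radians):
On the way, in this order (a step that is already met when the one before it is completed fails the run):
1. the first shoe, counted from the green plate, is pushed down by more than 3 mm while no other is down by more than 0.6 mm (((horizontal distance between green_plate and shoe1_top below 0.08 m and value of joint shoe1 above 0.003 m and value of joint each of shoe2, shoe3, shoe4 below 0.0006 m) or (horizontal distance between green_plate and shoe4_top below 0.08 m and value of joint shoe4 above 0.003 m and value of joint each of shoe3, shoe2, shoe1 below 0.0006 m))), for 0.04 s.
2. the fingertips cross from the first to the second shoe without lifting: both are down by more than 0.6 mm at once (((horizontal distance between green_plate and shoe1_top below 0.08 m and value of joint each of shoe1, shoe2 above 0.0006 m) or (horizontal distance between green_plate and shoe4_top below 0.08 m and value of joint each of shoe4, shoe3 above 0.0006 m))), for 0.04 s.
3. the second shoe, counted from the green plate, is pushed down by more than 3 mm while no other is down by more than 0.6 mm (((horizontal distance between green_plate and shoe1_top below 0.08 m and value of joint shoe2 above 0.003 m and value of joint each of shoe1, shoe3, shoe4 below 0.0006 m) or (horizontal distance between green_plate and shoe4_top below 0.08 m and value of joint shoe3 above 0.003 m and value of joint each of shoe4, shoe2, shoe1 below 0.0006 m))), for 0.04 s.
4. the fingertips cross from the second to the third shoe without lifting: both are down by more than 0.6 mm at once (((horizontal distance between green_plate and shoe1_top below 0.08 m and value of joint each of shoe2, shoe3 above 0.0006 m) or (horizontal distance between green_plate and shoe4_top below 0.08 m and value of joint each of shoe3, shoe2 above 0.0006 m))), for 0.04 s.
5. the third shoe, counted from the green plate, is pushed down by more than 3 mm while no other is down by more than 0.6 mm (((horizontal distance between green_plate and shoe1_top below 0.08 m and value of joint shoe3 above 0.003 m and value of joint each of shoe1, shoe2, shoe4 below 0.0006 m) or (horizontal distance between green_plate and shoe4_top below 0.08 m and value of joint shoe2 above 0.003 m and value of joint each of shoe4, shoe3, shoe1 below 0.0006 m))), for 0.04 s.
6. the fingertips cross from the third to the fourth shoe without lifting: both are down by more than 0.6 mm at once (((horizontal distance between green_plate and shoe1_top below 0.08 m and value of joint each of shoe3, shoe4 above 0.0006 m) or (horizontal distance between green_plate and shoe4_top below 0.08 m and value of joint each of shoe2, shoe1 above 0.0006 m))), for 0.04 s.
7. the fourth shoe, counted from the green plate, is pushed down by more than 3 mm while no other is down by more than 0.6 mm (((horizontal distance between green_plate and shoe1_top below 0.08 m and value of joint shoe4 above 0.003 m and value of joint each of shoe1, shoe2, shoe3 below 0.0006 m) or (horizontal distance between green_plate and shoe4_top below 0.08 m and value of joint shoe1 above 0.003 m and value of joint each of shoe4, shoe3, shoe2 below 0.0006 m))), for 0.04 s.
At the end, for the whole second after the job is handed in: All four shoes are back up (within 1 mm), the bar's ends and both plates are within 15 mm of where they were and the bar is at rest, and every bystander is within 20 mm of where it was (value of joint each of shoe1, shoe2, shoe3, shoe4 below 0.001 m and distance of each of bar_end_a, bar_end_b, green_plate, white_plate from where it was at the start of the episode below 0.015 m and distance of each of block_18, wedge_0, glue_bottle, nut_0 from where it was at the start of the episode below 0.02 m and linear speed of spring_bar below 0.01 m/s); the robot touches nothing.
It fails at once if a shoe is pushed down to its stop (more than 11 mm of its 12 mm) (value of joint any of shoe1, shoe2, shoe3, shoe4 above 0.011 m).
It fails at once if the bar or a plate is shifted by more than 15 mm, or the bar is picked up (distance of any of bar_end_a, bar_end_b, green_plate, white_plate from where it was at the start of the episode above 0.015 m or height (world z) of spring_bar above 0.008 m).
It fails at once if a bystander is moved or lifted by more than 20 mm (distance of any of block_18, wedge_0, glue_bottle, nut_0 from where it was at the start of the episode above 0.02 m).
It also fails if it takes over 35 s, if anything falls off the work surface, if the arm or the gripper's body presses on something with over 40 N, if the wrist force passes 120 N, or if a joint passes its speed limit or range.

## Robot

A 6-joint arm with a two-finger parallel gripper is mounted at the origin on the work surface; the furniture and walls round the work are solid. World frame = base frame: x ahead of the robot, y to its left, z up, the work surface at z = 0. Lengths are in m, angles in degrees, forces in N, time in s.
With the tool pointing down it reaches from about 0.4 to 0.825 m from the base axis. Payload 7 kg.
Tool frame: the origin (TCP) lies midway between the tips of the shut fingers; the grasp point (between the pads) lies 19 mm behind it; z points along the fingers, y is the direction in which the jaws open and shut (so a half turn about z gives the same grasp; the last joint's range is limited). The gripper opens to 88 mm and grips with 3 to 60 N. Pads are 19 mm wide; open, the fingers measure 130 mm over their backs; the gripper's body (78 mm by 193 mm) begins 47 mm behind the grasp point.
Start: joints at [91.622, 20.546, 0.682, 0, -70.136, -16.507], TCP at [0.173, 0.652, 0.227] pointing down, gripper open.
Joint ranges: [-176.03, 176.03], [-82.01, 121.73], [-58.28, 71.71], [-173.87, 95.51], [-174.79, -0.11], [-173.66, 173.66]. Speed limits (degrees/s): [136.94, 136.94, 172.46, 180, 180, 180].

## Interface

Orientations are given as a 3x3 rotation matrix whose columns are the frame's x, y, z axes.
In Python, from rig import robot gives the robot as it stands. Calls block until the motion is done:
- robot.goto(position, orientation): joint-space move of the TCP to a pose.
- robot.servo_line(position, ori=None, speed=0.15): straight line of the TCP; ori=None keeps the orientation; speed is the mean speed in m/s.
- robot.movej(angles): joint-space move.
- robot.move_gripper(opening): opening from 0.0 (shut) to 1.0 (fully open); the grip force is fixed at half the most; returns when the fingers have stopped.
- robot.dwell(seconds).
- robot.ik(position, orientation): joint angles nearest the present ones, or None.
- robot.grab_frame(name): name is "side" or "top" or "wrist"; returns (picture, depth): 480x640x3 uint8, red, green, blue; 480x640 float32, m along the optical axis (not along the pixel's ray), 0 where there is no reading.
- robot.camera_info(name): a dict with "vfov" (degrees; the focal length in pixels is half the picture's height over the tangent of half this angle, whatever the lens; pixels are square), "cx", "cy" (the principal point, pixels), "k1" (the pictures are not rectified: a ray, as slopes to the right and down, at radius r is drawn at 1 + k1 r^2 times it, then the intrinsics apply), "view" (4x4, takes a point from world to camera coordinates); the wrist camera has in their place "T_tool_cam" (4x4, takes a point from camera to tool coordinates, whose origin is the TCP and whose axes are the flange's). Camera axes: x right, y down, z forward; pixel columns grow to the right and rows downward; lengths in m; the calibration is good to about 2 mm. A picture is of the moment at which its call begins: read the wrist's pose just before it. camera_info takes no time and is no camera call.
A pose or a line that the arm cannot do raises robot.Unreachable and nothing moves.
- robot.job_done(): hands the job in, once; it reports no verdict.
Readings, each from a call of its own:
- robot.read_t(): time.
- robot.read_qpos(): joint angles.
- robot.read_qvel(): joint speeds.
- robot.read_effort(): joint torques, N m.
- robot.read_position(): TCP position.
- robot.read_tcp_rot(): TCP orientation.
- robot.read_force(): force on the tool from outside, world axes, zero at the start.
- robot.read_ft_torque(): the same for the moment, N m.
- robot.read_grip_width(): opening from 0.0 (shut) to 1.0 (fully open).
Only numpy, scipy, OpenCV 4.12 (cv2) and the standard library are available. Lean on these libraries where they do the work, as an engineer would, in place of code of your own. Each camera call takes 0.05 s, during which the arm holds its last target. There are 200 camera calls.

## Working session

There is one attempt and no reset: what is moved stays moved. The work goes in short steps, each a Python script; the robot and the scene stay as the last script left them, time stands still between calls to the robot, and variables do not carry over. Pictures are saved under pics/ and viewed, about 8 in all and at most 12, crops included, and the job is handed in when it is done.

```bash
mkdir -p pics
cat > h.py <<'E'
import numpy as np, cv2
from rig import robot
def save(name,fn):
    p,d=robot.grab_frame(name); cv2.imwrite(fn,p[:,:,::-1]); return p,d
def pose():
    T=np.eye(4);T[:3,:3]=robot.read_tcp_rot();T[:3,3]=robot.read_position();return T
def cam(name,T=None):
    c=robot.camera_info(name); f=240/np.tan(np.radians(c['vfov'])/2)
    K=np.array([[f,0,c['cx']],[0,f,c['cy']],[0,0,1]])
    W=T@np.array(c['T_tool_cam']) if name=='wrist' else np.linalg.inv(np.array(c['view']))
    return K,np.array([c['k1'],0,0,0.]),W
def world(name,d,T=None):
    "point per pixel from depth"
    K,k,W=cam(name,T); v,u=np.mgrid[0:480,0:640]
    s=cv2.undistortPoints(np.stack([u,v],-1).reshape(-1,1,2).astype(float),K,k).reshape(480,640,2)
    P=np.concatenate([s*d[...,None],d[...,None]],-1)
    return P@W[:3,:3].T+W[:3,3]
def plane(name,uv,z,T=None):
    K,k,W=cam(name,T); s=cv2.undistortPoints(np.array(uv,float).reshape(-1,1,2),K,k).reshape(-1,2)
    r=np.c_[s,np.ones(len(s))]@W[:3,:3].T; o=W[:3,3]
    return o+r*((z-o[2])/r[:,2])[:,None]
E
python3 - <<'E'
from h import *
ims=[]
T=pose()
for n in ['top','side','wrist']:
    p,d=save(n,f'pics/{n}0.png'); np.savez(f'{n}0.npz',p=p,d=d,T=T)
    c=robot.camera_info(n);print(n,c['vfov'],c['k1'],np.round(np.array(c.get('view',c.get('T_tool_cam'))),3).tolist(),(d>0).mean())
print(T.round(3),robot.read_t(),robot.read_force(),robot.read_grip_width())
E
```

```text
top 43.68922494622239 -0.060503883790730746 [[-0.131, -0.991, -0.003, 0.061], [-0.971, 0.129, -0.202, 0.473], [0.201, -0.024, -0.979, 1.242], [0.0, 0.0, 0.0, 1.0]] 0.9960677083333334
side 47.80987644913997 -0.11003180404853638 [[-0.995, -0.102, -0.003, 0.504], [-0.065, 0.655, -0.753, 0.08], [0.079, -0.749, -0.658, 1.051], [0.0, 0.0, 0.0, 1.0]] 0.9959375
wrist 65.56004852071341 -0.0728325658286656 [[0.0, -0.964, -0.267, 0.072], [1.0, 0.0, 0.0, -0.001], [-0.0, -0.267, 0.964, -0.158], [0.0, 0.0, 0.0, 1.0]] 0.9933561197916667
[[ 0.966 -0.257 -0.     0.173]
 [-0.257 -0.966 -0.002  0.652]
 [ 0.     0.002 -1.     0.226]
 [ 0.     0.     0.     1.   ]] 0.15 [0.43722064 0.00171251 0.59994147] 0.9976366771614344
```

View pics/top0.png

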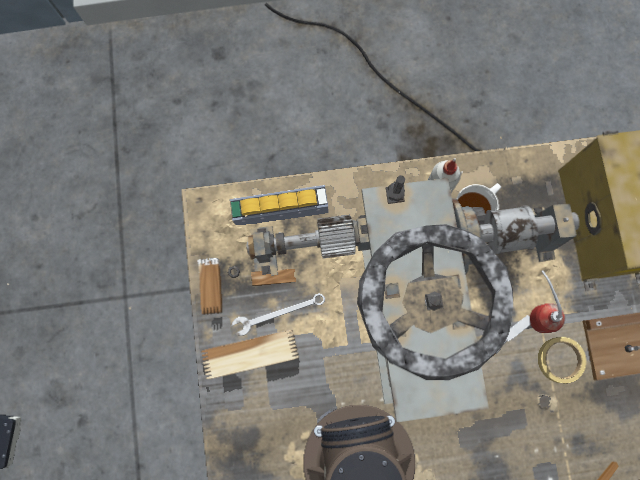

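View pics/wrist0.png

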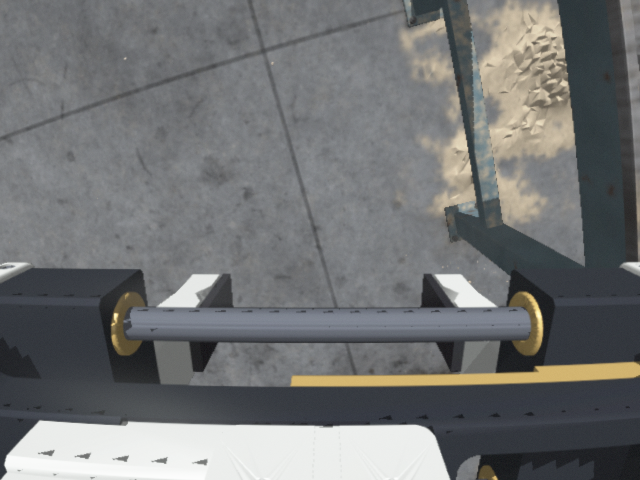

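View pics/side0.png

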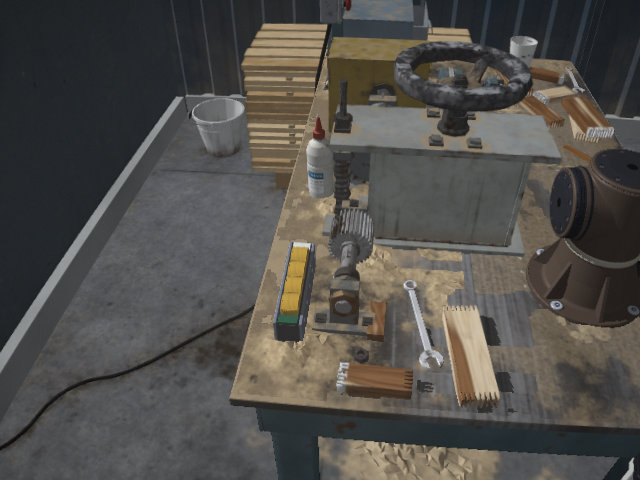

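The top view shows the bar at px (232–326, 187–222), with green at its left end (236,208) and white at its right end (321,196). The side view agrees: green is at the near end. The press table with its handwheel and post lies beyond the white end. The wrist view shows only floor.

Run:
```python
from h import *
for n in ['top','side']:
    z=np.load(n+'0.npz'); p,d=z['p'],z['d']; P=world(n,d)
    hsv=cv2.cvtColor(p,cv2.COLOR_RGB2HSV); H,S,V=cv2.split(hsv)
    box=np.zeros((480,640),bool)
    if n=='top': box[180:225,225:330]=1
    else: box[235:345,270:320]=1
    res={}
    for nm,m,zz in [('green',(H>65)&(H<95)&(S>90),.060),('white',(S<45)&(V>200),.060),('brass',(H>18)&(H<32)&(S>140)&(V>120)&(P[...,2]>.05),.073)]:
        m=m&box; m=cv2.morphologyEx(m.astype(np.uint8),cv2.MORPH_OPEN,np.ones((2,2)))>0
        v,u=np.nonzero(m)
        if nm!='brass':
            c,l,w=None,None,None
            nn,lab,st,ce=cv2.connectedComponentsWithStats(m.astype(np.uint8)); i=1+st[1:,4].argmax(); uv=ce[i]; 
            print(n,nm,uv.round(1),st[i,4],'ray',plane(n,uv,zz)[0].round(4),'depthmed',np.median(P[lab==i],0).round(4))
        else:
            q=P[m]; r=cv2.minAreaRect(plane(n,np.c_[u,v],.071)[:,:2].astype(np.float32)*1000)
            print(n,nm,len(u),'ray rect',np.round(r[0],1),np.round(r[1],1),r[2],'depth rect',cv2.minAreaRect((q[:,:2]*1000).astype(np.float32)),'zmax',np.percentile(q[:,2],[5,50,98]).round(4))
    # height map of surroundings
    if n=='top': print('table z',np.median(P[300:320,340:350,2]))
    np.save(n+'P.npy',P)
# obstacles: max height on 2cm grid, fused
Q=np.concatenate([np.load(n+'P.npy').reshape(-1,3) for n in('top','side')])
xs=np.arange(.4,.9,.02); ys=np.arange(-.12,.42,.02)
print('y->',' '.join('%4d'%(y*1000) for y in ys))
for x in xs:
    r=[]
    for y in ys:
        k=(abs(Q[:,0]-x-.01)<.01)&(abs(Q[:,1]-y-.01)<.01)
        r.append('%4d'%(1000*np.percentile(Q[k,2],97)) if k.sum()>3 else '   .')
    print('%3d  '%(x*1000),' '.join(r))
```

```text
top green [236.5 209.8] 116 ray [0.5571 0.1902 0.06  ] depthmed [0.5572 0.1902 0.0593]
top white [322.3 196.8] 114 ray [0.5613 0.003  0.06  ] depthmed [0.5616 0.003  0.0593]
top brass 979 ray rect [558.9  96.4] [ 31.3 161.1] 1.2303930521011353 depth rect ((401.627685546875, 102.1278305053711), (161.240478515625, 360.75390625), 87.80484008789062) zmax [0.0633 0.0721 0.0788]
table z 0.0009671590385719187
side green [288.5 319.6] 135 ray [0.5578 0.1941 0.06  ] depthmed [0.5582 0.1938 0.0591]
side white [302.3 245.5] 50 ray [0.5612 0.0041 0.06  ] depthmed [0.5613 0.0035 0.06  ]
side brass 1017 ray rect [559.3 105.4] [ 30.2 159.3] 1.2183613777160645 depth rect ((510.2682800292969, 404.60137939453125), (48.414649963378906, 779.9896850585938), 9.161120414733887) zmax [0.0655 0.0724 0.0766]
y-> -120  -99  -79  -59  -39  -19    0   20   40   60   80  100  120  140  160  180  200  220  240  260  280  300  320  340  360  380  400
400    374  247  248   15   16   18   15    8    7    7    8   13   16   19   22    7    6    6   28   28   27    3    .    .    .    .    .
420    249  247  248  103 
[... 2657 characters left out ...]
  -889 -890 -889 -889 -890 -893 -895 -894 -893    .    .    .    .    .    .    .    .    .    .    .    .    .    .    .    .    .    .
820   -889 -888 -891 -891 -892 -893 -895 -896 -893    .    .    .    .    .    .    .    .    .    .    .    .    .    .    .    .    .    .
840   -892 -895 -895 -893 -893 -891 -895 -895 -895    .    .    .    .    .    .    .    .    .    .    .    .    .    .    .    .    .    .
860   -895 -895 -895 -893 -894 -894 -893 -895 -894    .    .    .    .    .    .    .    .    .    .    .    .    .    .    .    .    .    .
880   -896 -895 -895 -894 -893 -892 -895 -892 -892 -891    .    .    .    .    .    .    .    .    .    .    .    .    .    .    .    .    .
```

```bash
cat >> h.py <<'E'
C0=np.array([.5593,.0966]); U0=np.array([.0210,-.99978])   # bar centre, direction green->white (top view)
def ori(u=U0):
    x=np.array([u[0],u[1],0]); z=np.array([0,0,-1.]); return np.c_[x,np.cross(z,x),z]
def at(s,z,C=C0,u=U0): # s from first shoe crest
    p=C+u*(s-.0615); return [p[0],p[1],z]
E
python3 - <<'E'
from h import *
for s,z in [(-.005,.25),(-.005,.07),(.123,.07)]: 
    a=robot.ik(at(s,z),ori()); print(s,z,np.round(a,1) if a is not None else a)
robot.move_gripper(0)
robot.goto(at(-.005,.25),ori())
T=pose(); p,d=save('wrist','pics/wrist1.png'); np.savez('wrist1.npz',p=p,d=d,T=T)
print(T.round(4),robot.read_t(),robot.read_grip_width())
print(np.mean([robot.read_force() for _ in range(5)],0),robot.read_qvel())
E
```

```text
-0.005 0.25 [ 35.6  10.9  -9.4   0.  -69.6 -34.4]
-0.005 0.07 [ 35.6  20.3 -22.5   0.  -47.2 -34.4]
0.123 0.07 [ 23.6  18.7 -25.    0.  -46.3 -22.3]
[[ 2.230e-02 -9.998e-01 -1.000e-04  5.578e-01]
 [-9.998e-01 -2.230e-02 -0.000e+00  1.639e-01]
 [ 0.000e+00  1.000e-04 -1.000e+00  2.499e-01]
 [ 0.000e+00  0.000e+00  0.000e+00  1.000e+00]] 3.85 0.004096669780272584
[-0.8058213  -0.24079495 -0.53465272] [ 0.03147963  0.0714597   0.00965368  0.08274217 -0.05508609 -0.0404528 ]
```

View pics/wrist1.png

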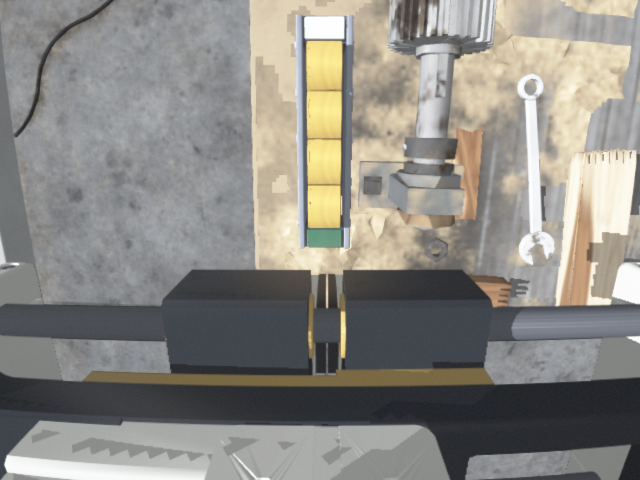

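The wrist view shows the whole bar: green plate at px (324,238), white at (324,28), four shoes between. The bar is aligned with the image columns. Next I'll measure it.

Run:
```python
from h import *
z=np.load('wrist1.npz'); p,d,T=z['p'],z['d'],z['T']; P=world('wrist',d,T)
H,S,V=cv2.split(cv2.cvtColor(p,cv2.COLOR_RGB2HSV))
box=np.zeros((480,640),bool); box[10:255,295:355]=1
for nm,m,zz in [('green',(H>65)&(H<95)&(S>90),.060),('white',(S<45)&(V>200),.060),('brass',(H>18)&(H<32)&(S>140)&(V>120),.068)]:
    m=cv2.morphologyEx((m&box).astype(np.uint8),cv2.MORPH_OPEN,np.ones((5,5)))>0
    v,u=np.nonzero(m); q=plane('wrist',np.c_[u,v],zz,T)
    r=cv2.minAreaRect((q[:,:2]*1000).astype(np.float32))
    print(nm,len(u),u.min(),u.max(),v.min(),v.max(),'rect',np.round(r[0],1),np.round(r[1],1),round(r[2],2),'depth mean',P[m].mean(0).round(4),'z',np.percentile(P[m][:,2],[2,50,98]).round(4))
    if nm=='brass':
        Z=P[...,2]; Y=P[...,1]; mid=int((u.min()+u.max())/2)
        rows=np.arange(v.min(),v.max()+1); zz_=np.median(Z[rows][:,mid-6:mid+7],1); yy=np.median(Y[rows][:,mid-6:mid+7],1)
        zs=np.convolve(zz_,np.ones(5)/5,'same')
        print([(round(float(a)*1000),round(float(b)*1000,1)) for a,b in zip(yy[::4],zs[::4])])
```

```text
Traceback (most recent call last):
  File "h.py", line 19, in plane
    K,k,W=cam(name,T); s=cv2.undistortPoints(np.array(uv,float).reshape(-1,1,2),K,k).reshape(-1,2)
                         ~~~~~~~~~~~~~~~~~~~^^^^^^^^^^^^^^^^^^^^^^^^^^^^^^^^^^^^^^^^
cv2.error: OpenCV(4.12.0) /io/opencv/modules/calib3d/src/undistort.dispatch.cpp:347: error: (-215:Assertion failed) CV_IS_MAT(_src) && CV_IS_MAT(_dst) && (_src->rows == 1 || _src->cols == 1) && (_dst->rows == 1 || _dst->cols == 1) && _src->cols + _src->rows - 1 == _dst->rows + _dst->cols - 1 && (CV_MAT_TYPE(_src->type) == CV_32FC2 || CV_MAT_TYPE(_src->type) == CV_64FC2) && (CV_MAT_TYPE(_dst->type) == CV_32FC2 || CV_MAT_TYPE(_dst->type) == CV_64FC2) in function 'cvUndistortPointsInternal'
```

Run:
```python
from h import *
z=np.load('wrist1.npz'); p,d,T=z['p'],z['d'],z['T']; P=world('wrist',d,T)
H,S,V=cv2.split(cv2.cvtColor(p,cv2.COLOR_RGB2HSV))
print('green px hsv',H[238,324],S[238,324],V[238,324],'white',H[28,324],S[28,324],V[28,324],'brass',H[110,324],S[110,324],V[110,324])
box=np.zeros((480,640),bool); box[10:250,295:355]=1
for nm,m,zz in [('green',(H>55)&(H<100)&(S>60),.060),('white',(S<45)&(V>200),.060),('brass',(H>15)&(H<32)&(S>120)&(V>120),.068)]:
    m=cv2.morphologyEx((m&box).astype(np.uint8),cv2.MORPH_OPEN,np.ones((3,3)))>0
    n,lab,st,_=cv2.connectedComponentsWithStats(m.astype(np.uint8))
    if nm!='brass' and n>1: m=lab==1+st[1:,4].argmax()
    v,u=np.nonzero(m)
    if len(u)==0: print(nm,'none'); continue
    q=plane('wrist',np.c_[u,v],zz,T)
    r=cv2.minAreaRect((q[:,:2]*1000).astype(np.float32))
    print(nm,len(u),u.min(),u.max(),v.min(),v.max(),'rect',np.round(r[0],1),np.round(r[1],1),round(r[2],2),'z',np.percentile(P[m][:,2],[2,50,98]).round(4))
    if nm=='brass':
        mid=int((u.min()+u.max())/2); rows=np.arange(v.min(),v.max()+1)
        zz_=np.median(P[rows][:,mid-8:mid+9,2],1); yy=np.median(P[rows][:,mid-8:mid+9,1],1)
        zs=np.convolve(zz_,np.ones(5)/5,'same')
        print([(round(float(a)*1000),round(float(b)*1000,1)) for a,b in zip(yy[::4],zs[::4])])
```

```text
green px hsv 75 81 155 white 0 0 254 brass 26 101 252
green 581 307 341 229 245 rect [560.1 191.7] [33.1 16.1] 1.28 z [0.0583 0.0598 0.0615]
white 1275 295 302 15 248 rect [585.2  99.4] [  6.8 208. ] 0.26 z [-0.0002  0.0585  0.0604]
brass 356 309 340 84 185 rect [561.9  96.2] [26.8 87.7] 0.67 z [0.0609 0.0684 0.0711]
[(53, 42.1), (56, 67.3), (59, 67.1), (63, 70.7), (66, 72.5), (70, 73.5), (73, 74.4), (76, 74.7), (79, 74.8), (83, 74.5), (86, 73.7), (89, 72.4), (93, 70.6), (96, 56.5), (100, 56.2), (103, 70.2), (107, 72.1), (110, 73.4), (113, 74.1), (117, 74.9), (120, 74.8), (124, 74.4), (128, 73.6), (131, 72.3), (135, 70.3), (139, 54.1)]
```

```bash
cat >> h.py <<'E'
C1=np.array([.5600,.0973])
def F(n=5): 
    f=[]
    for _ in range(n): robot.dwell(.012); f.append(robot.read_force())
    return np.mean(f,0)
E
python3 - <<'E'
from h import *
s=-.002
robot.servo_line(at(s,.10,C1),ori(),speed=.12); robot.servo_line(at(s,.080,C1),speed=.05)
robot.dwell(.2); f0=F(15); np.save('f0.npy',f0); print('f0',f0.round(2),robot.read_t())
for z in [.0775,.0755,.0745,.0735,.0725,.0715,.0705,.0697]:
    robot.servo_line(at(s,z,C1),speed=.03); f=F(6)-f0; print(z,robot.read_position().round(4),f.round(2))
    if f[2]>5.3: break
print(robot.read_t())
E
```

```text
f0 [-0.12 -0.09 -0.09] 6.125
0.0775 [0.5586 0.1607 0.0774] [ 0.17  0.28 -0.14]
0.0755 [0.5586 0.1608 0.0754] [ 0.29 -0.07  0.38]
0.0745 [0.5587 0.1608 0.0746] [ 0.25 -0.1   1.89]
0.0735 [0.5588 0.1608 0.0736] [-0.22  0.    2.53]
0.0725 [0.5588 0.1608 0.0726] [0.55 0.4  2.66]
0.0715 [0.5588 0.1608 0.0715] [-0.15  0.27  3.12]
0.0705 [0.5587 0.1608 0.0706] [ 0.19 -0.11  3.87]
0.0697 [0.5587 0.1608 0.0697] [0.15 0.11 4.37]
8.525
```

Contact came at z≈0.075 and the force rose as specified (about 4.4 N at 5.3 mm), so I'll stroke now.

Run:
```python
from h import *
f0=np.load('f0.npy'); z=.0692; ok=True
for s in np.arange(.003,.1261,.0051):
    robot.servo_line(at(s,z,C1),speed=.025); f=F(3)-f0
    print('%5.1f'%(s*1000),robot.read_position().round(4),f.round(1))
    if np.hypot(*f[:2])>8 or f[2]>11: ok=False; print('STOP'); break
if ok:
    robot.servo_line(at(s,.10,C1),speed=.05); robot.servo_line(at(s,.30,C1),speed=.15)
    robot.dwell(.2); print((F()-f0).round(2))
print(robot.read_t())
p,d=save('top','pics/top2.png'); P=world('top',d); np.savez('top2.npz',p=p,d=d)
p,d=save('side','pics/side2.png'); np.savez('side2.npz',p=p,d=d); print(robot.read_t())
```

```text
3.0 [0.5589 0.1557 0.0693] [0.7 0.6 4.5]
  8.1 [0.5588 0.1503 0.0692] [ 0.7 -0.2  4.3]
 13.2 [0.559  0.1454 0.0693] [-0.   1.1  5.9]
 18.3 [0.5595 0.1406 0.0695] [-0.2  1.2  6.2]
 23.4 [0.5596 0.1353 0.0696] [0.5 0.8 5.8]
 28.5 [0.5593 0.13   0.0692] [1.  0.2 4.4]
 33.6 [0.5592 0.1248 0.0691] [-0.2  0.   4. ]
 38.7 [0.5594 0.1198 0.0692] [ 1.4 -0.3  4.3]
 43.8 [0.5596 0.1147 0.0692] [ 0.6 -0.3  4.5]
 48.9 [0.5597 0.1096 0.0692] [ 0.4 -0.1  4.8]
 54.0 [0.5599 0.1046 0.0693] [-0.4  1.1  4.9]
 59.1 [0.5603 0.0998 0.0695] [0.2 1.4 5.7]
 64.2 [0.5604 0.0946 0.0695] [0.2 1.3 6. ]
 69.3 [0.5603 0.0893 0.0692] [1.1 1.2 4.4]
 74.4 [0.5601 0.084  0.0692] [0.3 0.5 4.1]
 79.5 [0.5603 0.079  0.0692] [ 0.9 -0.2  4.6]
 84.6 [0.5605 0.0739 0.0692] [ 0.5 -0.7  4.6]
 89.7 [0.5606 0.0688 0.0692] [0.9 0.1 4.4]
 94.8 [0.5607 0.0638 0.0692] [-0.3  0.6  4.9]
 99.9 [0.5611 0.0591 0.0695] [0.5 2.1 5.5]
105.0 [0.5613 0.0538 0.0695] [0.5 1.1 6. ]
110.1 [0.5612 0.0486 0.0692] [0.8 0.4 4.3]
115.2 [0.561  0.0433 0.0691] [ 0.4 -0.4  4.7]
120.3 [0.5611 0.0382 0.0692] [ 0.2 -0.3  4.5]
125.4 [0.5613 0.0331 0.0692] [ 0.1 -0.6  4.6]
[ 0.32 -0.17  0.57]
20.3917
20.4917
```

Run:
```python
from h import *
for n,b in [('top',(180,225,225,330)),('side',(235,345,270,320))]:
    for k in '02':
        z=np.load(n+k+'.npz');p=z['p'];H,S,V=cv2.split(cv2.cvtColor(p,cv2.COLOR_RGB2HSV))
        box=np.zeros((480,640),bool); box[b[0]:b[1],b[2]:b[3]]=1
        for nm,m in [('green',(H>65)&(H<95)&(S>90)),('white',(S<45)&(V>200))]:
            nn,lab,st,ce=cv2.connectedComponentsWithStats((m&box).astype(np.uint8))
            i=1+st[1:,4].argmax(); print(n,k,nm,st[i,4],plane(n,ce[i],.06)[0].round(4))
```

```text
top 0 green 116 [0.5596 0.1921 0.06  ]
top 0 white 114 [0.5638 0.0048 0.06  ]
top 2 green 46 [0.5643 0.1881 0.06  ]
top 2 white 55 [0.5835 0.164  0.06  ]
side 0 green 135 [0.5599 0.1921 0.06  ]
side 0 white 54 [0.5634 0.0017 0.06  ]
side 2 green 134 [0.5598 0.1922 0.06  ]
side 2 white 62 [0.5634 0.0016 0.06  ]
```

View pics/side2.png

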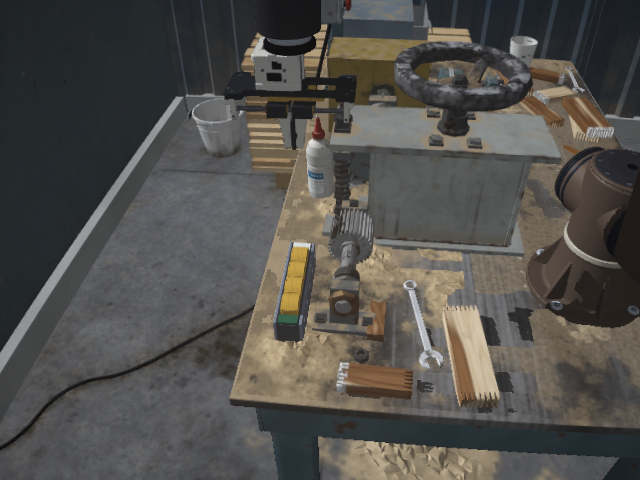

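The side view shows the bar, both plates and the bystanders unmoved (green px ~(288,319), white ~(302,245)), all four shoes up, and the gripper well clear.

```bash
python3 -c "
from h import *
robot.job_done(); print(robot.read_t())"
```

```text
the job is handed in; nothing more can be done
the job is handed in; nothing more can be done
```

I stroked the four shoes from the green plate to the white plate in one pass, lifted clear and handed the job in at about 20.5 s of the 35 s allowed. It reports no verdict.

- **Stroke:** I came down on the first shoe with the fingers shut. Contact was at z ≈ 0.075 m, as given, and I held the tip at about 0.0692 m, a dip of nearly 6 mm, along all 123 mm. The shoe positions themselves can't be read, so the dip is inferred from tip height and force.
- **Forces:** The force was 4–5 N on a single shoe. It rose to about 6 N at each of the three crossings, when two shoes were down together. Sideways force stayed near 2 N or less.
- **Last checks:** The side view put both plates within 0.2 mm of where they started. The picture showed all four shoes up and the bystanders in place, and the gripper was clear at z = 0.30 m.
- **Checks that failed or disagreed:**
  - **Top view afterwards:** it was no use for the plates because the arm covers part of the bar; its white-plate reading was 0.16 m off.
  - **Repeat measurement:** the first side and top pictures gave plate positions 2–3 mm different when I measured them again, and I didn't trace why.
  - **Wrist view:** it never picked out the white plate, and its brass reading was only partial.

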